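Empty the kitchen scale: move the salt, then hold the jar carrier up level

ROBOT

A 6-joint arm with a two-finger parallel gripper is mounted at the origin on the work surface. World frame = base frame: x ahead of the robot, y to its left, z up, the work surface at z = 0. Lengths are in mm, angles in rad, forces in N, time in s.
With the tool pointing down it reaches from about 350 to 875 mm from the base axis. Payload 4.2 kg.
Tool frame: the origin (TCP) lies midway between the tips of the shut fingers; the grasp point (between the pads) lies 19 mm behind it; y points along the fingers, x is the direction in which the jaws open and shut, and the axes are right-handed (so a half turn about y gives the same grasp; the last joint's range is limited). The gripper opens to 85 mm and grips with 20 to 120 N. Pads are 22 mm wide; open, the fingers measure 114 mm over their backs; the gripper's body (76 mm by 85 mm) begins 54 mm behind the grasp point. The pads swing forward as they close: fully open they stand 13 mm farther back than shut.
Start: joints at [-1.006, 0.385, 0.008, 0, -1.194, -0.259], TCP at [188.176, -595.977, 197.012] pointing down, gripper open.
Joint ranges: [-3.14, 3.14], [-1.21, 2.06], [-1.07, 1.41], [-3.16, 2.05], [-2.99, -0.16], [-3.1, 3.1]. Speed limits (rad/s): [2.79, 2.79, 3.14, 3.14, 3.14, 3.14].

INTERFACE

Orientations are given as a unit quaternion [x, y, z, w].
In Python, from bench import read_state, get_image, job_done gives the robot as it stands.
- The arm moves only by the tool play_rows, never from a script. Its argument "series" is a list of rows, each a list of 7 numbers: the shift along the tool's x, y, z in m, then the turn, a rotation vector about the tool's x, y, z in rad, then the finger opening in m, from 0 to 0.0854. In form: [[x, y, z, wx, wy, wz, claw], ...]. A call has 1 to 10 rows; each row shifts and turns the pose as measured when the row begins, along the tool's axes as they then stand; what a row does not reach is not made up. A row lasts 1/10 s, in which the tool goes at most 50 mm and 8.59 degrees, less where a joint would pass 70% of its speed; a pose out of reach is approached as far as the arm can. A call with a gripper value outside its range is refused whole. The fingers move at their own pace and stop on an object; the grip force is fixed at half the most. Time passes only in rows, so rows that do not move let the fingers close. It gives the time, the measured TCP pose, the force and the opening at its end, in the units of the state.
- read_state(): the state, without advancing time (a new reading comes with each control period).
- get_image(name): name is "scene" or "top" or "wrist"; returns a dict with "color" (420x560x3 uint8, red, green, blue), "intrinsics" (3x3 intrinsics, pixels), "origin" and "orientation" of the camera in the world. Camera axes: x right, y down, z forward; pixel columns grow to the right and rows downward; lengths in mm; the calibration is good to about 2 mm. A picture is of the moment at which its call begins. There is no depth.
- job_done(): hands the job in, once; it reports no verdict.
The state is a dict: "clock": time; "joints": joint angles; "joint_vel": joint speeds; "joint_efforts": joint torques, N m; "position": TCP position; "ee_rot": TCP orientation; "contact_force": force on the tool from outside, world axes, zero at the start; "wrist_torque": the same for the moment, N m; "gripper_width": finger opening in mm.
Only numpy, scipy, OpenCV 4.12 (cv2) and the standard library are available. Lean on these libraries where they do the work, as an engineer would, in place of code of your own. Each camera call takes 0.05 s, during which the arm holds its last target. There are 200 camera calls.

TASK

The kitchen scale has to be zeroed with nothing on it. First take the blue salt canister off the scale and stand it upright on a free part of the cutting board, without dropping it; then lift the wooden jar carrier, with its two jars in it, straight up by its handle bar and hold it steady and level about 10 cm above the scale. Finish while still holding it there: do not put it down or let go, keep the jars upright in the carrier, and leave everything else on the counter where it is.

Things in the scene. Friction and masses are not known exactly. Their poses are not given: they have to be found in the camera images.
- carrier: open wooden jar carrier, 74 mm (its x) by 143 mm (its y), 161 mm high overall: an 8 mm floor, 38 mm high sides, two uprights (36 mm wide, 8 mm thick) at its y ends and between them, along its y axis, a light wooden handle bar. Origin at the centre of its underside, z up. Loose, about 0.6 kg with both jars; at the start it stands on the scale, its y axis roughly along the scale's y. The jars need not weigh the same
- carrier_bar (a point): middle of the carrier's handle bar, 150 mm above the carrier's underside and straight over its middle. The bar is 16 mm wide (carrier x), 22 mm tall, and free over 127 mm along the carrier's y; the jar lids end 55 mm below the bar's underside
- canister: salt canister, upright cylinder 56 mm in diameter and 140 mm high, dark blue with a light blue band and a white lid; origin at the centre of its underside, z up. Loose, 0.18 to 0.35 kg; at the start it stands on the scale on the carrier's -x side, 3 to 40 mm from it
- scale: flat kitchen scale, black top with aluminium edge, 210 mm (x) by 240 mm (y), 22 mm high, does not move; origin at the centre of its underside, on the counter: its top is 22 mm above it
- board: dark wooden cutting board with a light stripe, 220 mm (x) by 280 mm (y), 18 mm thick, does not move; origin at the centre of its underside: its top is 18 mm above it. It lies on the other side of the robot's centre line from the scale
- jar_orange: small glass jar with orange contents and brass lid, 52 mm diameter, 76 mm high, standing loose in the carrier's +y compartment (8 mm floor); origin at the centre of its underside
- jar_green: small glass jar with green contents and grey lid, 52 mm diameter, 76 mm high, standing loose in the carrier's -y compartment; origin at the centre of its underside
- pinch_bowl: small white ceramic bowl, 70 mm wide at the rim, 30 mm high, standing on the cutting board; origin at the centre of its underside
- carrot_jar: large glass jar of carrots, 90 mm diameter, 160 mm high; origin at the centre of its underside
- oil_bottle: green glass oil bottle, 64 mm diameter, 220 mm high; origin at the centre of its underside
- pepper_mill: dark wooden pepper mill, 56 mm diameter, 175 mm high; origin at the centre of its underside
- mug: blue mug, 80 mm diameter, 90 mm high, handle at its +y side; origin at the centre of its underside
- jar_band: brass-coloured jar ring lying flat, 86 mm outside diameter, 16 mm high; origin at the centre of its underside
- wooden_spoon: wooden spoon lying flat on the counter along its x axis, handle to -x; origin on its underside

How it is judged (in metres and radians):
On the way, in this order (a step that is already met when the one before it is completed fails the run):
1. the salt canister stands upright on the cutting board, let go, while the carrier still stands on the scale (x of canister in the frame of board between -0.108 and 0.108 m and y of canister in the frame of board between -0.138 and 0.138 m and z of canister in the frame of board between 0.012 and 0.024 m and angle between canister's own z axis and vertical below 0.1 rad and contact force between canister and the arm below 0.05 N and contact force between canister and the fingers below 0.05 N and linear speed of canister below 0.03 m/s and z of carrier in the frame of scale below 0.03 m), for 0.2 s.
2. the carrier is lifted clear of the scale and held level over it (z of carrier in the frame of scale between 0.072 and 0.202 m and horizontal distance between carrier and scale below 0.1 m and angle between carrier's own z axis and vertical below 0.12 rad and linear speed of carrier below 0.03 m/s and angular speed of carrier below 0.2 rad/s and contact force between carrier and the fingers above 1 N and contact force between each of carrier, canister and scale below 0.05 N and contact force between carrier and board below 0.05 N and contact force between carrier and canister below 0.05 N), for 0.2 s.
At the end, for the whole second after the job is handed in: Canister upright, let go, on the board. Carrier held by the fingers alone, underside 50 to 180 mm above the scale top, middle within 100 mm sideways of the scale's, level within 7 degrees, still, both jars upright on its floor; neither it nor the canister touches the scale (all of step 2 and x of canister in the frame of board between -0.108 and 0.108 m and y of canister in the frame of board between -0.138 and 0.138 m and z of canister in the frame of board between 0.012 and 0.024 m and angle between canister's own z axis and vertical below 0.1 rad and contact force between canister and the arm below 0.05 N and contact force between canister and the fingers below 0.05 N and linear speed of canister below 0.03 m/s and z of jar_orange in the frame of carrier between 0 and 0.02 m and angle between the z axis of each of jar_orange, jar_green and the z axis of carrier, either way round below 0.15 rad and z of jar_green in the frame of carrier between 0 and 0.02 m); the arm keeps its last pose, push and grip.
It fails at once if the carrier tipped more than 20 degrees (angle between carrier's own z axis and vertical above 0.35 rad).
It fails at once if the canister tipped over (more than 40 degrees) (angle between canister's own z axis and vertical above 0.7 rad).
It fails at once if the canister dropped (linear speed of canister above 0.5 m/s and contact force between canister and the fingers below 0.01 N).
It fails at once if a bystander moved more than 30 mm (distance of any of pinch_bowl, carrot_jar, oil_bottle, pepper_mill, mug, jar_band, wooden_spoon from where it was at the start of the episode above 0.03 m).
It fails at once if a bystander knocked over (angle between any of pinch_bowl, carrot_jar, oil_bottle, pepper_mill, mug, jar_band's own z axis and vertical above 0.6 rad).
It also fails if it takes over 56 s, if anything falls off the work surface, if the arm or the gripper's body presses on something with over 40 N, if the wrist force passes 120 N, or if a joint passes its speed limit or range.

## Working session

There is one attempt and no reset: what is moved stays moved. The work goes in short steps, Python scripts to look and compute and a tool call to move; the robot and the scene stay as the last step left them, time stands still between calls to the robot, and variables do not carry over. Pictures are saved under pics/ and viewed, about 8 in all and at most 12, crops included, and the job is handed in when it is done.

Besides the shell and the picture viewer there is one more tool, called after ">>>" in YAML: its name, and indented under it one key for each argument. play_rows: Moves the arm, as the interface text tells. Its arguments: {"type":"object","properties":{"series":{"type":"array","items":{"type":"array","items":{"type":"number"}}}},"required":["series"]}

```bash
mkdir -p pics; cat > h.py <<'E'
import numpy as np, cv2
from scipy.spatial.transform import Rotation as R
from bench import read_state, get_image, job_done
def snap(n,f):
    d=get_image(n); cv2.imwrite(f'pics/{f}.png',d['color'][:,:,::-1])
    np.savez(f'pics/{f}.npz',K=d['intrinsics'],o=d['origin'],q=d['orientation']); return d
def ray(f,u,v,z):
    c=np.load(f'pics/{f}.npz'); q=c['q']
    M=q if q.shape==(3,3) else R.from_quat(q).as_matrix()
    d=M@np.linalg.inv(c['K'])@[u,v,1]; o=c['o']; return np.round(o+d*(z-o[2])/d[2],1)
def proj(f,p):
    c=np.load(f'pics/{f}.npz'); M=R.from_quat(c['q']).as_matrix()
    a=c['K']@(M.T@(np.array(p)-c['o'])); return np.round(a[:2]/a[2],1)
def st():
    s=read_state(); print({k:np.round(s[k],3) for k in ('clock','position','ee_rot','joints','contact_force','gripper_width')}); print(R.from_quat(s['ee_rot']).as_matrix().round(3)); return s
E
python3 - <<'E'
from h import *
snap('top','top1');snap('scene','scene1');st()
for f in('top1','scene1'):
    c=np.load(f'pics/{f}.npz');print(c['K'],c['o'],c['q'])
E
```

```text
{'clock': np.float64(0.1), 'position': array([ 187.993, -595.429,  196.045]), 'ee_rot': array([ 0.417,  0.571, -0.57 , -0.419]), 'joints': array([-1.006,  0.385,  0.007, -0.   , -1.194, -0.259]), 'contact_force': array([-1.113,  0.232,  0.251]), 'gripper_width': np.float64(85.616)}
[[-0.301 -0.001 -0.954]
 [ 0.954  0.002 -0.301]
 [ 0.002 -1.     0.   ]]
[[433.64880869   0.         286.85559104]
 [  0.         433.64880869 209.03616889]
 [  0.           0.           1.        ]] [ 342.13249896  -31.92826625 1417.4792538 ] [-0.70232769  0.7053998  -0.06077154  0.07384957]
[[496.02526047   0.         273.2583874 ]
 [  0.         496.02526047 205.14607155]
 [  0.           0.           1.        ]] [1653.6701633  -111.9842241  1077.12216205] [ 0.66509004  0.62762563 -0.26989497 -0.30149296]
```

View pics/top1.png

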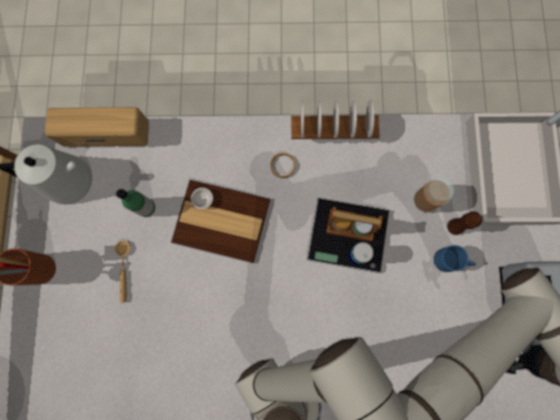

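View pics/scene1.png

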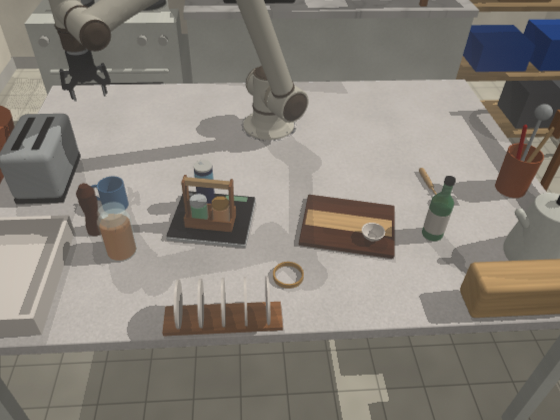

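Top view: the canister lid is at about (362,253), the carrier at about (355,220) on the scale, the board at about (222,220), and the bowl at (203,198). I'll enlarge it to measure.

```bash
python3 - <<'E'
from h import *
i=cv2.imread('pics/top1.png'); s=i[190:280,300:400]; b=i[175:265,165:275]
cv2.imwrite('pics/crop1.png',cv2.hconcat([cv2.resize(s,(400,360),interpolation=2),cv2.resize(b,(400,int(360*1)),interpolation=2)]))
E
```

```text
(no output)
```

View pics/crop1.png

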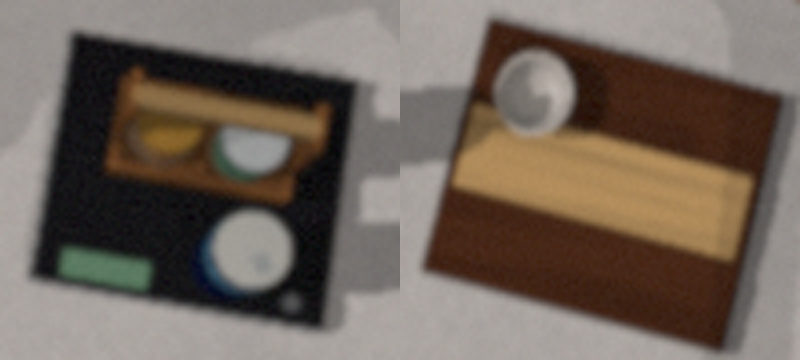

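```bash
python3 - <<'E'
from h import *
L=lambda x,y,z: ray('top1',300+(x+.5)/4-.5,190+(y+.5)/4-.5,z)
B=lambda x,y,z: ray('top1',165+(x-400+.5)/3.636-.5,175+(y+.5)/4-.5,z)
sc=[L(*p,22) for p in [(75,35),(357,82),(322,327),(33,277)]]; print('scale',*sc,np.mean(sc,0))
print('sides',[np.linalg.norm(sc[i]-sc[i-1]).round(0) for i in range(4)])
e1,e2=L(134,92,183),L(323,125,183); d=e1-e2;print('bar',e1,e2,L(229,109,183),np.linalg.norm(d),np.arctan2(d[1],d[0]))
print('can',L(252,250,162))
bd=[B(*p,18) for p in [(492,18),(782,95),(725,348),(425,268)]]; print('board',*bd,np.mean(bd,0),[np.linalg.norm(bd[i]-bd[i-1]).round(0) for i in range(4)])
print('bowl',B(535,93,48))
print('bandring',ray('top1',284,165,16))
# cross-check in scene view
c=L(252,250,162); m=L(229,109,183);print('scene px can top',proj('scene1',c),'bar',proj('scene1',m))
E
```

```text
scale [ 646.6 -110.1   22. ] [ 605.9 -339.1   22. ] [ 408.1 -302.2   22. ] [448.5 -73.3  22. ] [ 527.275 -206.175   22.   ]
sides [np.float64(201.0), np.float64(233.0), np.float64(201.0), np.float64(232.0)]
bar [ 569.1 -143.   183. ] [ 544.2 -277.9  183. ] [ 556.2 -211.   183. ] 137.17878844777712 1.388269559588123
can [ 456.6 -227.2  162. ]
board [716.3 317.8  18. ] [648.6  50.4  18. ] [440.7  99.8  18. ] [506.6 369.7  18. ] [578.05  209.425  18.   ] [np.float64(216.0), np.float64(276.0), np.float64(214.0), np.float64(278.0)]
bowl [645.2 269.3  48. ]
bandring [763.4   3.   16. ]
scene px can top [202.6 163.9] bar [206.5 179.3]
```

>>> play_rows:
  series:
    - [0, -0.015, 0, 0, 0.122, 0, 0.085]
    - [0, -0.015, 0, 0, 0.122, 0, 0.085]
    - [0, -0.015, 0, 0, 0.122, 0, 0.085]
    - [0, -0.015, 0, 0, 0.12, 0, 0.085]
    - [0.03, 0, -0.014, 0, 0, 0, 0.085]
    - [0.03, 0, -0.014, 0, 0, 0, 0.085]
    - [0.03, 0, -0.014, 0, 0, 0, 0.085]
    - [0.03, 0, -0.014, 0, 0, 0, 0.085]
    - [0.03, 0, -0.014, 0, 0, 0, 0.085]
    - [0.03, 0, -0.014, 0, 0, 0, 0.085]

```text
clock: 1.1
position: [306.8, -430.6, 251.6]
ee_rot: [-0.544, -0.446, 0.443, 0.555]
contact_force: [0.5, -0.5, 0.3]
gripper_width: 84.8
```

>>> play_rows:
  series:
    - [0.03, 0, -0.014, 0, 0, 0, 0.085]
    - [0.03, 0, -0.014, 0, 0, 0, 0.085]
    - [0.03, 0, -0.014, 0, 0, 0, 0.085]
    - [0.03, 0, -0.014, 0, 0, 0, 0.085]
    - [0.03, 0, -0.014, 0, 0, 0, 0.085]
    - [0.03, 0, -0.014, 0, 0, 0, 0.085]
    - [0.02, 0, -0.01, 0, 0, 0, 0.085]
    - [0, 0, 0, 0, 0, 0, 0.085]

```text
clock: 1.9
position: [444.6, -242.3, 250.3]
ee_rot: [-0.541, -0.447, 0.445, 0.557]
contact_force: [-0.1, -1.0, 0.5]
gripper_width: 85.0
```

```bash
cat >> h.py <<'E'
def go(x,y,z,yaw):
    "remaining move in tool axes (mm): tool x,y,z, turn about tool y, tilt"
    s=read_state();M=R.from_quat(s['ee_rot']).as_matrix();d=M.T@(np.array([x,y,z])-s['position'])
    print('tool shift',d.round(1)); a=np.array([np.cos(yaw),np.sin(yaw),0]);T=np.column_stack([a,[0,0,-1],np.cross(a,[0,0,-1])])
    print('rotvec',R.from_matrix(M.T@T).as_rotvec().round(3))
E
python3 - <<'E'
from h import *
st();go(456.6,-227.2,250,1.39);snap('wrist','w1')
print(proj('w1',(456.6,-227.2,162)))
E
```

```text
{'clock': np.float64(1.9), 'position': array([ 444.606, -242.318,  250.256]), 'ee_rot': array([-0.541, -0.447,  0.445,  0.557]), 'joints': array([-0.189,  0.157, -0.166, -0.018, -1.264, -1.582]), 'contact_force': array([-0.148, -1.004,  0.535]), 'gripper_width': np.float64(85.014)}
[[ 0.205 -0.012 -0.979]
 [ 0.979  0.019  0.204]
 [ 0.016 -1.     0.016]]
tool shift [17.2  0.4 -8.7]
rotvec [-0.015 -0.025  0.017]
[298.4 216.3]
```

View pics/w1.png

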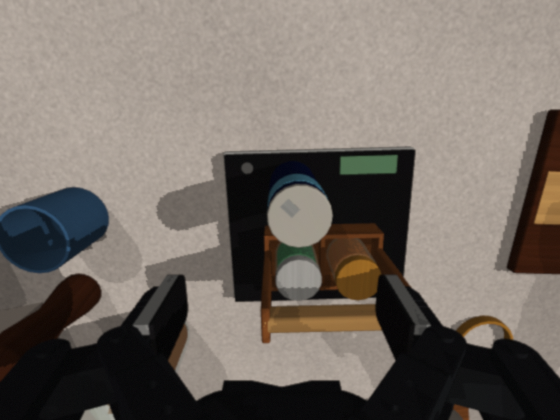

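>>> play_rows:
  series:
    - [0.017, 0, -0.009, -0.015, -0.025, 0.017, 0.085]
    - [0, 0, 0, 0, 0, 0, 0.085]
    - [0, 0, 0, 0, 0, 0, 0.085]

```text
clock: 2.25
position: [454.5, -229.5, 249.6]
ee_rot: [-0.543, -0.451, 0.453, 0.544]
contact_force: [-0.0, 0.4, -0.2]
gripper_width: 84.7
```

```bash
python3 - <<'E'
from h import *
go(456.6,-227.2,102,1.39)
print(proj('w1',(556.2,-211,183)))
E
```

```text
tool shift [  2.8 147.5  -2.1]
rotvec [-0.003 -0.003 -0.001]
[339.8 326. ]
```

>>> play_rows:
  series:
    - [0.002, 0.025, -0.002, 0, 0, 0, 0.085]
    - [0, 0.025, 0, 0, 0, 0, 0.085]
    - [0, 0.025, 0, 0, 0, 0, 0.085]
    - [0, 0.025, 0, 0, 0, 0, 0.085]
    - [0, 0.02, 0, 0, 0, 0, 0.085]
    - [0, 0.02, 0, 0, 0, 0, 0.085]
    - [0, 0.008, 0, 0, 0, 0, 0.085]
    - [0, 0, 0, 0, 0, 0, 0.085]
    - [0, 0, 0, 0, 0, 0, 0.085]

```text
clock: 3.15
position: [452.4, -237.0, 98.6]
ee_rot: [0.547, 0.447, -0.449, -0.547]
contact_force: [-0.8, -0.2, 0.4]
gripper_width: 84.9
```

```bash
python3 - <<'E'
from h import *
go(456.6,-227.2,102,1.39)
E
```

```text
tool shift [10.5 -3.4 -2.2]
rotvec [-0.001 -0.017 -0.002]
```

>>> play_rows:
  series:
    - [0.005, -0.001, -0.001, 0, -0.009, 0, 0.085]
    - [0.005, -0.001, -0.001, 0, -0.008, 0, 0.085]
    - [0, 0, 0, 0, 0, 0, 0.085]
    - [0, 0, 0, 0, 0, 0, 0.085]

```text
clock: 3.55
position: [458.8, -227.4, 104.2]
ee_rot: [0.545, 0.454, -0.453, -0.541]
contact_force: [0.1, 0.5, 0.5]
gripper_width: 85.0
```

```bash
python3 - <<'E'
from h import *
go(456.6,-227.2,102,1.39);st()
E
```

```text
tool shift [-0.2  2.2  2.2]
rotvec [ 0.006  0.002 -0.002]
{'clock': np.float64(3.55), 'position': array([ 458.828, -227.435,  104.203]), 'ee_rot': array([ 0.545,  0.454, -0.453, -0.541]), 'joints': array([-0.141,  0.283, -0.403,  0.003, -0.879, -1.61 ]), 'contact_force': array([0.091, 0.471, 0.537]), 'gripper_width': np.float64(84.983)}
[[ 0.178  0.005 -0.984]
 [ 0.984 -0.003  0.178]
 [-0.002 -1.    -0.006]]
```

Centred; close gently.

>>> play_rows:
  series:
    - [0, 0, 0.002, 0, 0, 0, 0.07]
    - [0, 0, 0, 0, 0, 0, 0.06]
    - [0, 0, 0, 0, 0, 0, 0.055]
    - [0, 0, 0, 0, 0, 0, 0.045]
    - [0, 0, 0, 0, 0, 0, 0.045]
    - [0, 0, 0, 0, 0, 0, 0.045]
    - [0, 0, 0, 0, 0, 0, 0.045]

```text
clock: 4.25
position: [457.3, -227.1, 105.3]
ee_rot: [0.545, 0.455, -0.452, -0.54]
contact_force: [0.3, 0.2, 1.6]
gripper_width: 54.4
```

```bash
python3 - <<'E'
from h import *
go(456.6,-227.2,104,1.39);st()
E
```

```text
tool shift [-0.3  1.3  0.7]
rotvec [ 0.008  0.002 -0.002]
{'clock': np.float64(4.25), 'position': array([ 457.323, -227.05 ,  105.284]), 'ee_rot': array([ 0.545,  0.455, -0.452, -0.54 ]), 'joints': array([-0.141,  0.278, -0.407,  0.003, -0.878, -1.61 ]), 'contact_force': array([0.295, 0.216, 1.55 ]), 'gripper_width': np.float64(54.395)}
[[ 0.177  0.007 -0.984]
 [ 0.984 -0.003  0.177]
 [-0.002 -1.    -0.008]]
```

>>> play_rows:
  series:
    - [0, -0.005, 0, 0, 0, 0, 0.045]
    - [0, -0.01, 0, 0, 0, 0, 0.045]
    - [0, -0.015, 0, 0, 0, 0, 0.045]
    - [0, -0.015, 0, 0, 0, 0, 0.045]
    - [0, -0.01, 0, 0, 0, 0, 0.045]
    - [0, -0.005, 0, 0, 0, 0, 0.045]
    - [0, 0, 0, 0, 0, 0, 0.045]

```text
clock: 4.95
position: [454.0, -225.8, 166.5]
ee_rot: [0.543, 0.453, -0.453, -0.543]
contact_force: [1.0, 0.2, -2.6]
gripper_width: 54.3
```

>>> play_rows:
  series:
    - [0.01, 0, 0, 0, 0, 0, 0.045]
    - [0.02, 0, 0, 0, 0, 0, 0.045]
    - [0.02, 0, 0, 0, 0, 0, 0.045]
    - [0.02, 0, 0, 0, 0, 0, 0.045]
    - [0.02, 0, 0, 0, 0, 0, 0.045]
    - [0.02, 0, 0, 0, 0, 0, 0.045]
    - [0.02, 0, 0, 0, 0, 0, 0.045]
    - [0.02, 0, 0, 0, 0, 0, 0.045]
    - [0.02, 0, 0, 0, 0, 0, 0.045]
    - [0.02, 0, 0, 0, 0, 0, 0.045]

```text
clock: 5.95
position: [483.7, -28.2, 159.0]
ee_rot: [-0.54, -0.448, 0.455, 0.548]
contact_force: [0.4, -0.1, -2.7]
gripper_width: 54.1
```

```bash
python3 - <<'E'
from h import *
go(525,145,150,1.39)
E
```

```text
tool shift [177.9   8.7  -8.8]
rotvec [-0.015 -0.004 -0.001]
```

>>> play_rows:
  series:
    - [0.02, 0, -0.002, -0.005, 0, 0, 0.045]
    - [0.02, 0, -0.002, -0.005, 0, 0, 0.045]
    - [0.02, 0, -0.002, -0.005, 0, 0, 0.045]
    - [0.02, 0, -0.001, 0, 0, 0, 0.045]
    - [0.02, 0, -0.001, 0, 0, 0, 0.045]
    - [0.02, 0, -0.001, 0, 0, 0, 0.045]
    - [0.02, 0, 0, 0, 0, 0, 0.045]
    - [0.015, 0, 0, 0, 0, 0, 0.045]
    - [0.01, 0, 0, 0, 0, 0, 0.045]
    - [0, 0, 0, 0, 0, 0, 0.045]

```text
clock: 6.95
position: [517.2, 145.6, 150.5]
ee_rot: [-0.541, -0.448, 0.458, 0.545]
contact_force: [0.5, -0.4, -3.0]
gripper_width: 54.0
```

```bash
python3 - <<'E'
from h import *
go(525,145,101.3,1.39);snap('top','top2');snap('scene','scene2')
E
```

```text
tool shift [ 1.2 49.1 -8.4]
rotvec [-0.013  0.001 -0.008]
```

View pics/scene2.png

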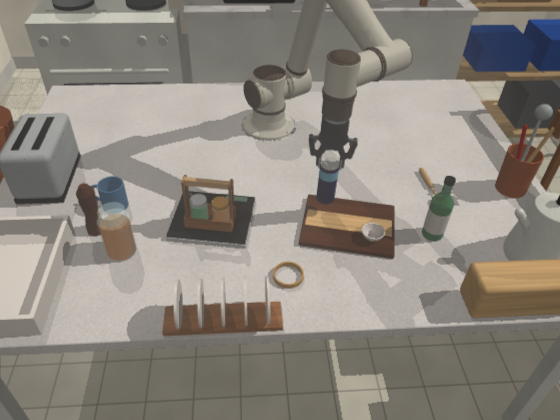

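>>> play_rows:
  series:
    - [0, 0.008, -0.004, -0.006, 0, -0.004, 0.045]
    - [0, 0.01, -0.004, -0.006, 0, -0.004, 0.045]
    - [0, 0.01, 0, 0, 0, 0, 0.045]
    - [0, 0.005, 0, 0, 0, 0, 0.045]
    - [0, 0, 0, 0, 0, 0, 0.045]
    - [0, 0, 0, 0, 0, 0, 0.045]

```text
clock: 7.65
position: [524.0, 138.9, 114.7]
ee_rot: [-0.544, -0.451, 0.452, 0.545]
contact_force: [-0.0, -1.2, -2.3]
gripper_width: 54.3
```

```bash
python3 - <<'E'
from h import *
go(525,145,101.3,1.39)
E
```

```text
tool shift [ 6.1 13.4  0.1]
rotvec [-0.002 -0.005 -0.001]
```

>>> play_rows:
  series:
    - [0.001, 0.004, 0, 0, 0, 0, 0.045]
    - [0.001, 0.003, 0, 0, 0, 0, 0.045]
    - [0, 0.002, 0, 0, 0, 0, 0.045]
    - [0, 0.001, 0, 0, 0, 0, 0.045]
    - [0, 0, 0, 0, 0, 0, 0.045]

```text
clock: 8.15
position: [525.0, 141.6, 104.9]
ee_rot: [-0.544, -0.452, 0.451, 0.544]
contact_force: [0.6, -0.1, -1.9]
gripper_width: 54.3
```

```bash
python3 - <<'E'
from h import *
go(525,141,101.3,1.39)
E
```

```text
tool shift [-0.6  3.6 -0.1]
rotvec [-0.001 -0.005  0.001]
```

>>> play_rows:
  series:
    - [0, 0.001, 0, 0, 0, 0, 0.045]
    - [0, 0.001, 0, 0, 0, 0, 0.045]
    - [0, 0.001, 0, 0, 0, 0, 0.045]
    - [0, 0, 0, 0, 0, 0, 0.045]
    - [0, 0, 0, 0, 0, 0, 0.045]

```text
clock: 8.65
position: [525.2, 141.8, 102.0]
ee_rot: [-0.544, -0.452, 0.451, 0.544]
contact_force: [0.2, -0.1, -1.9]
gripper_width: 54.3
```

>>> play_rows:
  series:
    - [0, 0.001, 0, 0, 0, 0, 0.045]
    - [0, 0.001, 0, 0, 0, 0, 0.045]
    - [0, 0, 0, 0, 0, 0, 0.045]
    - [0, 0, 0, 0, 0, 0, 0.045]

```text
clock: 9.05
position: [526.0, 141.9, 101.3]
ee_rot: [0.544, 0.453, -0.451, -0.544]
contact_force: [0.2, -0.0, -1.3]
gripper_width: 54.2
```

>>> play_rows:
  series:
    - [0, 0.001, 0, 0, 0, 0, 0.045]
    - [0, 0, 0, 0, 0, 0, 0.045]
    - [0, 0, 0, 0, 0, 0, 0.045]

```text
clock: 9.35
position: [526.6, 142.0, 101.3]
ee_rot: [0.544, 0.453, -0.45, -0.543]
contact_force: [-0.7, -1.0, -0.4]
gripper_width: 54.2
```

>>> play_rows:
  series:
    - [0, 0, 0, 0, 0, 0, 0.058]
    - [0, 0, 0, 0, 0, 0, 0.065]
    - [0, 0, 0, 0, 0, 0, 0.085]
    - [0, 0, 0, 0, 0, 0, 0.085]
    - [0, 0, 0, 0, 0, 0, 0.085]
    - [0, 0, 0, 0, 0, 0, 0.085]
    - [0, 0, 0, 0, 0, 0, 0.085]

```text
clock: 10.05
position: [527.5, 142.4, 101.5]
ee_rot: [0.544, 0.454, -0.45, -0.543]
contact_force: [0.8, 0.4, -0.0]
gripper_width: 84.8
```

```bash
python3 - <<'E'
from h import *
go(526,142,250,1.39);snap('wrist','w2')
E
```

```text
tool shift [  -0.2 -148.5    0.6]
rotvec [ 0.005 -0.003  0.003]
```

View pics/w2.png

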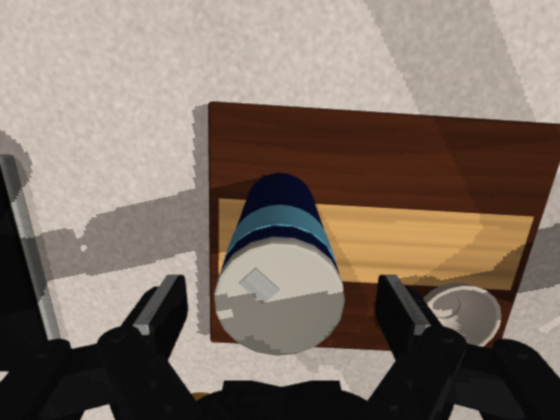

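The canister stands on the board between the open fingers, with its lid at about (280,295). Lifting clear.

>>> play_rows:
  series:
    - [0, -0.01, 0, 0, 0, 0, 0.085]
    - [0, -0.012, 0, 0, 0, 0, 0.085]
    - [0, -0.012, 0, 0, 0, 0, 0.085]
    - [0, -0.012, 0, 0, 0, 0, 0.085]
    - [0, 0, 0, 0, 0, 0, 0.085]

```text
clock: 10.6
position: [528.2, 142.6, 153.0]
ee_rot: [0.545, 0.455, -0.449, -0.543]
contact_force: [0.5, 0.6, -1.0]
gripper_width: 85.0
```

```bash
python3 - <<'E'
from h import *
go(526,142,280,1.39)
E
```

```text
tool shift [  -0.4 -127.     1.1]
rotvec [ 0.008 -0.003  0.005]
```

>>> play_rows:
  series:
    - [0, -0.025, 0, 0, 0, 0, 0.085]
    - [0, -0.025, 0, 0, 0, 0, 0.085]
    - [0, -0.025, 0, 0, 0, 0, 0.085]
    - [0, -0.025, 0, 0, 0, 0, 0.085]
    - [0, -0.025, 0, 0, -0.14, 0, 0.085]
    - [0, 0, 0, 0, -0.14, 0, 0.085]
    - [0, 0, 0, 0, -0.14, 0, 0.085]
    - [0, 0, 0, 0, -0.14, 0, 0.085]
    - [0, 0, 0, 0, -0.14, 0, 0.085]
    - [0, 0, 0, 0, -0.14, 0, 0.085]

```text
clock: 11.6
position: [525.4, 141.6, 285.7]
ee_rot: [0.304, 0.643, -0.636, -0.299]
contact_force: [-0.3, -0.5, -0.3]
gripper_width: 85.2
```

>>> play_rows:
  series:
    - [0, 0, 0, 0, -0.14, 0, 0.085]
    - [0, 0, 0, 0, -0.14, 0, 0.085]
    - [0, 0, 0, 0, -0.14, 0, 0.085]
    - [0, 0, 0, 0, -0.14, 0, 0.085]
    - [0, 0, 0, 0, -0.14, 0, 0.085]
    - [0, 0, 0, 0, 0, 0, 0.085]

```text
clock: 12.2
position: [524.1, 141.3, 285.9]
ee_rot: [0.057, 0.708, -0.702, -0.051]
contact_force: [0.1, 0.2, -0.4]
gripper_width: 84.8
```

```bash
python3 - <<'E'
from h import *
go(556,-211,300,2.96);st()
E
```

```text
tool shift [-85.  -16.3 343.3]
rotvec [ 0.008  0.03  -0.008]
{'clock': np.float64(12.2), 'position': array([524.058, 141.32 , 285.891]), 'ee_rot': array([ 0.057,  0.708, -0.702, -0.051]), 'joints': array([ 5.620e-01,  1.870e-01, -4.700e-02, -1.000e-03, -1.326e+00,
       -7.130e-01]), 'contact_force': array([ 0.106,  0.236, -0.362]), 'gripper_width': np.float64(84.838)}
[[-0.988  0.009 -0.151]
 [ 0.151  0.007 -0.988]
 [-0.008 -1.    -0.008]]
```

>>> play_rows:
  series:
    - [-0.008, -0.002, 0.025, 0, 0.003, 0, 0.085]
    - [-0.008, -0.002, 0.025, 0, 0.003, 0, 0.085]
    - [-0.008, -0.002, 0.025, 0, 0.003, 0, 0.085]
    - [-0.008, -0.002, 0.025, 0, 0.003, 0, 0.085]
    - [-0.008, -0.002, 0.025, 0, 0.003, 0, 0.085]
    - [-0.008, -0.002, 0.025, 0, 0.003, 0, 0.085]
    - [-0.008, -0.002, 0.025, 0, 0.003, 0, 0.085]
    - [-0.008, -0.002, 0.025, 0, 0.003, 0, 0.085]
    - [-0.008, 0, 0.025, 0, 0.003, 0, 0.085]
    - [0, 0, 0, 0, 0, 0, 0.085]

```text
clock: 13.2
position: [555.1, -100.8, 300.7]
ee_rot: [0.077, 0.706, -0.7, -0.072]
contact_force: [-1.1, 0.9, -0.5]
gripper_width: 85.0
```

```bash
python3 - <<'E'
from h import *
go(556,-211,300,2.96);snap('wrist','w3')
for p in [(556.2,-211,183),(569,-143,183),(544,-278,183)]:print(proj('w3',p))
E
```

```text
tool shift [-2.400e+01 -1.000e-01  1.076e+02]
rotvec [ 0.009 -0.03  -0.006]
[252.3  65.7]
[256.5 151. ]
[246.9 -33.3]
```

View pics/w3.png

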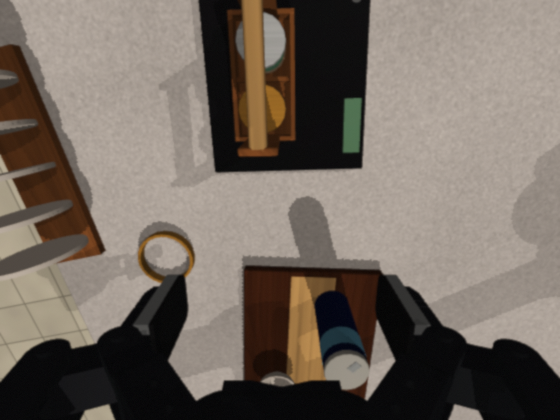

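>>> play_rows:
  series:
    - [-0.006, 0, 0.025, 0.003, -0.01, -0.002, 0.085]
    - [-0.006, 0, 0.025, 0.003, -0.01, -0.002, 0.085]
    - [-0.006, 0, 0.025, 0.003, -0.01, -0.002, 0.085]
    - [-0.003, 0, 0.02, 0, 0, 0, 0.085]
    - [0, 0, 0.005, 0, 0, 0, 0.085]
    - [0, 0, 0, 0, 0, 0, 0.085]
    - [0, 0, 0, 0, 0, 0, 0.085]

```text
clock: 13.95
position: [556.3, -199.3, 300.2]
ee_rot: [0.065, 0.705, -0.703, -0.065]
contact_force: [-0.2, 0.2, -0.3]
gripper_width: 85.0
```

```bash
python3 - <<'E'
from h import *
a,b=ray('w3',254,66,183),ray('w3',258,153,183);print(a,b)
go(556,-211,230,2.96);
E
```

```text
[ 554.9 -210.5  183. ] [ 568.1 -141.   183. ]
tool shift [-1.9 70.2 11.7]
rotvec [ 0.003 -0.003  0.   ]
```

>>> play_rows:
  series:
    - [-0.002, 0.015, 0.009, 0, -0.003, 0, 0.085]
    - [0, 0.02, 0.002, 0, 0, 0, 0.085]
    - [0, 0.02, 0, 0, 0, 0, 0.085]
    - [0, 0.015, 0, 0, 0, 0, 0.085]
    - [0, 0, 0, 0, 0, 0, 0.085]
    - [0, 0, 0, 0, 0, 0, 0.085]

```text
clock: 14.55
position: [558.1, -204.1, 230.6]
ee_rot: [0.064, 0.705, -0.703, -0.06]
contact_force: [0.5, -0.3, 0.4]
gripper_width: 84.9
```

```bash
python3 - <<'E'
from h import *
go(555.3,-211,152,2.957);
E
```

```text
tool shift [ 1.9 78.5  7.6]
rotvec [ 0.004  0.009 -0.005]
```

>>> play_rows:
  series:
    - [0.002, 0.012, 0.005, 0.002, 0.005, -0.003, 0.085]
    - [0, 0.012, 0.003, 0.002, 0.004, -0.002, 0.085]
    - [0, 0.012, 0.001, 0, 0, 0, 0.085]
    - [0, 0.012, 0, 0, 0, 0, 0.085]
    - [0, 0.012, 0, 0, 0, 0, 0.085]
    - [0, 0.012, 0, 0, 0, 0, 0.085]
    - [0, 0, 0, 0, 0, 0, 0.085]
    - [0, 0, 0, 0, 0, 0, 0.085]

```text
clock: 15.35
position: [555.1, -212.8, 153.6]
ee_rot: [-0.066, -0.704, 0.704, 0.065]
contact_force: [0.7, 0.2, 0.2]
gripper_width: 85.1
```

```bash
python3 - <<'E'
from h import *
go(555.3,-211,152,2.957);
E
```

```text
tool shift [ 0.2  1.6 -1.8]
rotvec [-0.001 -0.    -0.001]
```

Close on the bar.

>>> play_rows:
  series:
    - [0, 0.001, -0.001, 0, 0, 0, 0.05]
    - [0, 0, 0, 0, 0, 0, 0.04]
    - [0, 0, 0, 0, 0, 0, 0.03]
    - [0, 0, 0, 0, 0, 0, 0.022]
    - [0, 0, 0, 0, 0, 0, 0.018]
    - [0, 0, 0, 0, 0, 0, 0.01]
    - [0, 0, 0, 0, 0, 0, 0.005]
    - [0, 0, 0, 0, 0, 0, 0.005]
    - [0, 0, 0, 0, 0, 0, 0.005]
    - [0, 0, 0, 0, 0, 0, 0.005]

```text
clock: 16.35
position: [556.9, -211.9, 154.9]
ee_rot: [-0.067, -0.704, 0.705, 0.063]
contact_force: [0.9, 0.3, 0.0]
gripper_width: 4.9
```

```bash
python3 - <<'E'
from h import *
go(555.3,-211,153,2.957);s=read_state();print(s['wrist_torque'],s['contact_force'],s['gripper_width']);snap('scene','scene3')
i=cv2.imread('pics/scene3.png')[140:260,140:420];cv2.imwrite('pics/s3c.png',cv2.resize(i,(784,336),interpolation=2))
E
```

```text
tool shift [ 1.7  1.9 -0.6]
rotvec [-0.001  0.    -0.006]
[ 0.03418497 -0.00634667 -0.04191884] [0.85134651 0.27664464 0.01417073] 4.903193894558546
```

View pics/s3c.png

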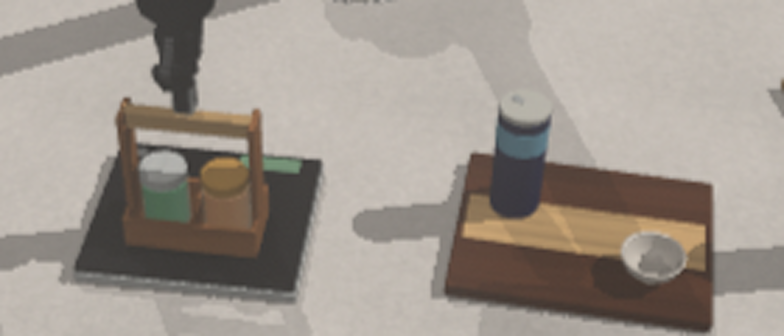

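```bash
cat >> h.py <<'E'
def tri(obs):
    A=np.zeros((3,3));b=np.zeros(3);L=[]
    for f,u,v in obs:
        c=np.load(f'pics/{f}.npz');M=R.from_quat(c['q']).as_matrix();d=M@np.linalg.inv(c['K'])@[u,v,1];d/=np.linalg.norm(d)
        P=np.eye(3)-np.outer(d,d);A+=P;b+=P@c['o'];L.append((P,c['o']))
    p=np.linalg.solve(A,b);print(p.round(1),[np.linalg.norm(P@(p-o)).round(1) for P,o in L]);return p
E
python3 - <<'E'
from h import *
tri([('top1',357,217),('scene1',208,182)]); tri([('top1',357,217),('scene1',208,182),('w3',254,66)])
tri([('scene1',208,182),('w3',254,66)])
s=read_state();print(s['position'],proj('scene3',s['position']),proj('scene3',(556,-211,183)),proj('scene3',(556,-211,161)))
d=snap('wrist','w4');print(proj('w4',s['position']),proj('w3',(556.9,-211,183)))
snap('top','top4');a=cv2.imread('pics/top4.png')[190:280,300:400];b=cv2.imread('pics/w4.png')
cv2.imwrite('pics/c4.png',cv2.hconcat([cv2.resize(a,(350,315),interpolation=2),cv2.resize(b,(420,315))]))
E
```

```text
[ 557.4 -209.9  174.4] [np.float64(2.7), np.float64(2.7)]
[ 556.5 -210.4  173.9] [np.float64(2.4), np.float64(3.2), np.float64(1.4)]
[ 555.5 -209.5  172.7] [np.float64(2.1), np.float64(2.1)]
[ 556.84241865 -211.93445514  154.96280462] [206.8 187. ] [206.5 179.3] [207.  185.2]
[281.  246.5] [251.5  65.9]
```

View pics/c4.png

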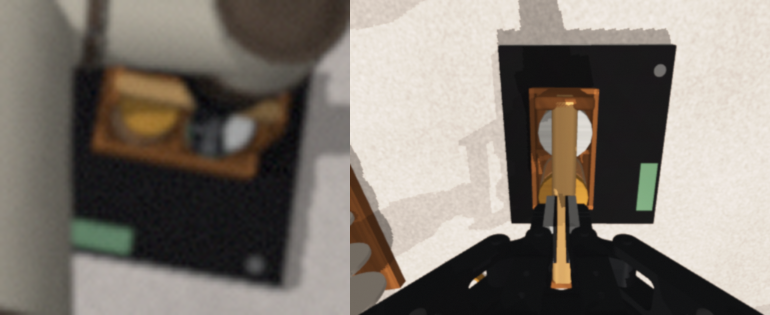

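```bash
python3 - <<'E'
from h import *
b=cv2.imread('pics/w4.png')[100:420,180:380]; a=cv2.imread('pics/scene3.png')[100:220,160:260]
cv2.imwrite('pics/c5.png',cv2.hconcat([cv2.resize(b,(375,600),interpolation=2),cv2.resize(a,(425,600)[:1]+(510,),interpolation=2) if 0 else cv2.copyMakeBorder(cv2.resize(a,(425,510),interpolation=2),0,90,0,0,0)]))
E
```

```text
(no output)
```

View pics/c5.png

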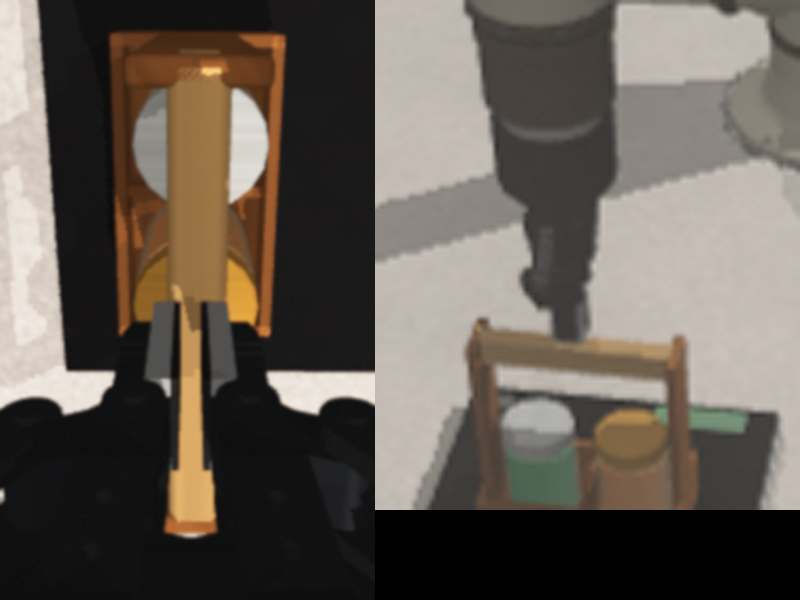

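```bash
python3 - <<'E'
from h import *
s=read_state();p=s['position']
for k in (0,10,20,30):print(k,proj('w4',p+[0,0,k]),proj('scene3',p+[0,0,k]))
for z in (155,165,175,183): print(z,proj('w4',(556,-211,z)),proj('w4',(544,-278,z)), proj('w4',(556-6,-211-33,z)))
c=np.load('pics/w4.npz');print(c['o']-p)
tri([('w4',281.3,262.7),('scene3',206,180)])
E
```

```text
0 [281.  246.5] [206.8 187.1]
10 [280.8 253.9] [206.6 184.4]
20 [280.7 262.1] [206.3 181.7]
30 [280.5 271.2] [206.1 179. ]
155 [282.7 247.8] [281.9 127.4] [282.5 192. ]
165 [282.7 255.2] [281.8 128.8] [282.4 196.8]
175 [282.6 263.5] [281.7 130.3] [282.4 202.2]
183 [282.6 270.8] [281.6 131.7] [282.3 207. ]
[-15.80257775 -77.0493671  176.66231367]
[ 555.9 -213.2  179.8] [np.float64(0.7), np.float64(0.7)]
```

The pictures show the shut fingertips at about z=180, directly above the bar. That is roughly 24 mm higher than the reported TCP, so the pads closed over the top of the bar. I'll reopen and go lower.

>>> play_rows:
  series:
    - [0, 0, 0, 0, 0, 0, 0.085]
    - [0, 0, 0, 0, 0, 0, 0.085]
    - [0, 0, 0, 0, 0, 0, 0.085]
    - [0, 0, 0, 0, 0, 0, 0.085]
    - [0.001, 0.008, 0, 0, 0, -0.005, 0.085]
    - [0, 0.008, 0, 0, 0, 0, 0.085]
    - [0, 0.008, 0, 0, 0, 0, 0.085]
    - [0, 0.005, 0, 0, 0, 0, 0.085]
    - [0, 0, 0, 0, 0, 0, 0.085]
    - [0, 0, 0, 0, 0, 0, 0.085]

```text
clock: 17.5
position: [555.1, -211.6, 122.0]
ee_rot: [-0.064, -0.704, 0.704, 0.066]
contact_force: [-0.1, -0.7, -0.1]
gripper_width: 85.2
```

```bash
python3 - <<'E'
from h import *
go(555.5,-211,127,2.957);s=read_state();print(s['contact_force'])
E
```

```text
tool shift [-0.3 -5.  -0.7]
rotvec [-0.001  0.     0.002]
[-0.06151203 -0.73832355 -0.14780755]
```

>>> play_rows:
  series:
    - [0, -0.004, 0, 0, 0, 0, 0.06]
    - [0, 0, 0, 0, 0, 0, 0.04]
    - [0, 0, 0, 0, 0, 0, 0.03]
    - [0, 0, 0, 0, 0, 0, 0.022]
    - [0, 0, 0, 0, 0, 0, 0.018]
    - [0, 0, 0, 0, 0, 0, 0.005]
    - [0, 0, 0, 0, 0, 0, 0.005]
    - [0, 0, 0, 0, 0, 0, 0.005]
    - [0, 0, 0, 0, 0, 0, 0.005]

```text
clock: 18.4
position: [555.3, -211.8, 127.8]
ee_rot: [-0.065, -0.704, 0.704, 0.065]
contact_force: [-0.8, -0.2, 0.1]
gripper_width: 14.9
```

```bash
python3 - <<'E'
from h import *
go(555.5,-211,126,2.957);s=read_state();print(s['contact_force'],s['wrist_torque'],s['gripper_width'])
E
```

```text
tool shift [-0.   1.8 -0.8]
rotvec [-0.001  0.     0.   ]
[-0.8486595  -0.22154798  0.13025021] [ 0.07371741  0.1182284  -0.07494902] 14.86139659329314
```

>>> play_rows:
  series:
    - [0, -0.003, 0, 0, 0, 0, 0.005]
    - [0, -0.004, 0, 0, 0, 0, 0.005]
    - [0, -0.004, 0, 0, 0, 0, 0.005]
    - [0, 0, 0, 0, 0, 0, 0.005]
    - [0, 0, 0, 0, 0, 0, 0.005]
    - [0, 0, 0, 0, 0, 0, 0.005]

```text
clock: 19.0
position: [551.8, -210.3, 134.1]
ee_rot: [0.062, 0.705, -0.703, -0.07]
contact_force: [0.4, -0.5, -6.0]
gripper_width: 14.7
```

```bash
python3 - <<'E'
from h import *
st();print(read_state()['wrist_torque'])
for n in('scene','wrist'): snap(n,n+'6')
# track features on the bar/uprights between wrist pics (camera rides along): rotation in hand
a,b=[cv2.imread(f'pics/{f}.png',0) for f in('w4','wrist6')]
E
```

```text
{'clock': np.float64(19.0), 'position': array([ 551.811, -210.266,  134.093]), 'ee_rot': array([ 0.062,  0.705, -0.703, -0.07 ]), 'joints': array([-0.092,  0.384, -0.16 , -0.003, -1.038, -0.093]), 'contact_force': array([ 0.386, -0.477, -6.044]), 'gripper_width': np.float64(14.725)}
[[-0.983 -0.01  -0.185]
 [ 0.185  0.003 -0.983]
 [ 0.011 -1.    -0.001]]
[-0.08547076 -0.10367253  0.02418295]
```

```bash
python3 - <<'E'
from h import *
b=cv2.imread('pics/wrist6.png'); a=cv2.imread('pics/scene6.png')[150:250,150:270]
cv2.imwrite('pics/c6.png',cv2.hconcat([cv2.resize(b,(400,300)),cv2.resize(a,(400,333),interpolation=2)[:300]]))
E
```

```text
(no output)
```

View pics/c6.png

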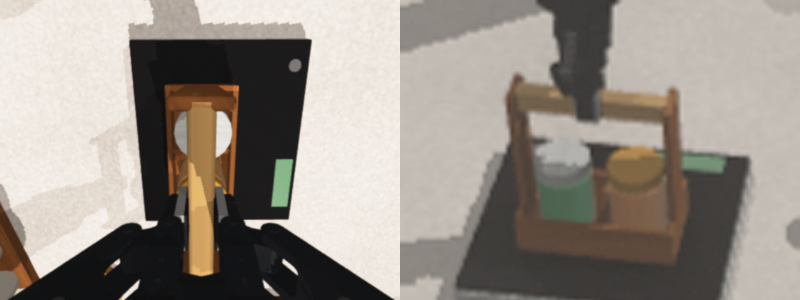

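Level so far: the bar's slope in the scene view is 0.076, against 0.081 before the lift. Continuing upward.

>>> play_rows:
  series:
    - [0, -0.006, 0, 0, 0, 0, 0.005]
    - [0, -0.01, 0, 0, 0, 0, 0.005]
    - [0, -0.01, 0, 0, 0, 0, 0.005]
    - [0, -0.01, 0, 0, 0, 0, 0.005]
    - [0, -0.01, 0, 0, 0, 0, 0.005]
    - [0, -0.01, 0, 0, 0, 0, 0.005]
    - [0, -0.008, 0, 0, 0, 0, 0.005]
    - [0, -0.006, 0, 0, 0, 0, 0.005]
    - [0, 0, 0, 0, 0, 0, 0.005]
    - [0, 0, 0, 0, 0, 0, 0.005]

```text
clock: 20.1
position: [553.1, -210.7, 212.4]
ee_rot: [0.063, 0.705, -0.703, -0.068]
contact_force: [0.1, -0.2, -5.7]
gripper_width: 14.8
```

```bash
python3 - <<'E'
from h import *
go(555,-211,222,2.957);s=read_state();print(s['contact_force'],s['wrist_torque'],s['gripper_width'])
E
```

```text
tool shift [-1.9 -9.6 -0. ]
rotvec [ 0.002 -0.002  0.007]
[ 0.13610975 -0.21394011 -5.66018124] [-0.04561448  0.04380154 -0.05367553] 14.795787462070036
```

>>> play_rows:
  series:
    - [0, -0.006, 0, 0, 0, 0.003, 0.005]
    - [0, -0.004, 0, 0, 0, 0.003, 0.005]
    - [0, 0, 0, 0, 0, 0, 0.005]
    - [0, 0, 0, 0, 0, 0, 0.005]
    - [0, 0, 0, 0, 0, 0, 0.005]
    - [0, 0, 0, 0, 0, 0, 0.005]
    - [0, 0, 0, 0, 0, 0, 0.005]
    - [0, 0, 0, 0, 0, 0, 0.005]

```text
clock: 20.9
position: [552.0, -210.4, 221.0]
ee_rot: [0.064, 0.705, -0.703, -0.068]
contact_force: [-0.1, 0.5, -5.8]
gripper_width: 14.9
```

```bash
python3 - <<'E'
from h import *
go(555,-211,222,2.957);s=read_state();print(s['clock'],s['contact_force'],s['gripper_width'],np.abs(s['joint_vel']).max())
snap('scene','scene7'); a=cv2.imread('pics/scene7.png')[100:260,140:420]
cv2.imwrite('pics/c7.png',cv2.resize(a,(784,448),interpolation=2))
E
```

```text
tool shift [-3.1 -1.   0.1]
rotvec [ 0.002 -0.002  0.005]
20.9 [-0.10480435  0.47961259 -5.7993311 ] 14.89043184766901 0.002742131522090295
```

View pics/c7.png

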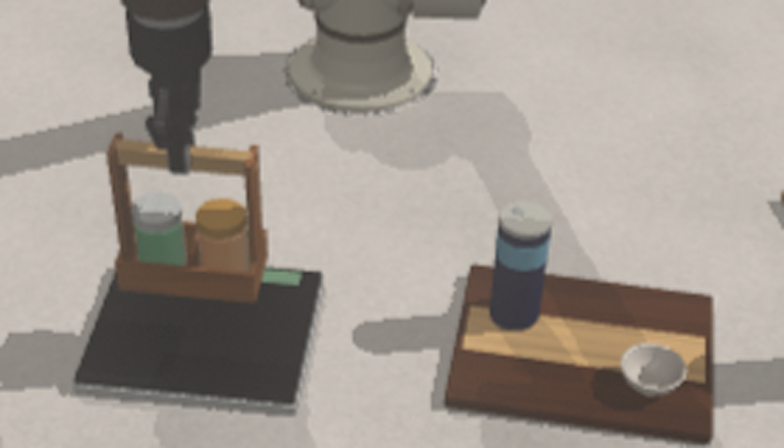

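The carrier hangs level above the scale at (190,220), with its bar ends at (115,137) and (254,147). Both jars are upright, and the canister stands on the board at (520,265).

```bash
python3 -c "
from h import *
job_done()"
```

```text
the job is handed in; nothing more can be done
```

The canister stands upright on the cutting board, let go. The arm is holding the carrier with both jars about 93 mm above the scale top. I handed the job in at about 21 s of the 56 s allowed; no verdict was reported.

**Last checks:**
- **Grip:** the fingers read 14.9 mm on the 16 mm bar, and the force of 5.8 N matches about 0.6 kg hanging freely.
- **Stillness:** joint speeds were below 0.003 rad/s.
- **Position:** the carrier's middle is about 25 mm sideways from the scale's, and the tool is within 0.01 rad of straight down.
- **Level:** the bar's slope in the scene picture went from 0.081 to 0.072 between before and after the lift, so it stayed level.
- **Other things:** the last picture shows both jars upright, and the canister and bowl in place. That picture was cropped, so I did not look again at the mug, mill, carrot jar, ring, oil bottle and spoon. The arm never went near them and there were no unexpected forces.

**One disagreement:** the fingertips appear in the pictures about 22 mm higher than the reported TCP. My first close therefore shut above the bar, without measurable contact. I reopened, went about 27 mm lower, and the second grip held. I did not find the cause. The height above the scale comes from the change in reported TCP height since gripping, so this offset does not affect it.

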